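# Clamp the gel cassette in its press

## Robot

A 7-joint arm with a two-finger parallel gripper is mounted at the origin on a cart in front of the work surface, level with it; the furniture and walls round the work are solid. World frame = base frame: x ahead of the robot, y to its left, z up, the work surface at z = 0. Lengths are in m, angles in rad, forces in N, time in s.
With the tool pointing down it reaches from about 0.425 to 0.875 m from the base axis. Payload 4.7 kg.
Tool frame: the origin (TCP) lies midway between the tips of the shut fingers; the grasp point (between the pads) lies 19 mm behind it (ctrl.grip_point_offset is the distance from the TCP to the grasp point, in m); z points along the fingers, y is the line along which they close (so a half turn about z gives the same grasp; the last joint's range is limited). The gripper opens to 87 mm and grips with 3 to 60 N. Pads are 19 mm wide; open, the fingers measure 117 mm over their backs; the gripper's body (75 mm by 190 mm) begins 51 mm behind the grasp point.
Start: joints at [-1.299, 0.321, -0.07, 1.45, 0.023, 1.371, -0.057], TCP at [0.166, 0.629, 0.185] pointing down, gripper open.
Joint ranges: [-2.86, 2.86], [-0.3, 2.09], [-1.38, 1.24], [0.06, 2.45], [-1.56, 4.7], [0.09, 2.05], [-2.69, 2.69]. Speed limits (rad/s): [2.57, 2.57, 3.14, 3.14, 3.14, 3.14, 3.14].

## Interface

Orientations are given as a rotation vector (axis times angle).
In Python, from bench import ctrl gives the robot as it stands. The module is installed in compiled form; this text tells all that it offers.
- The arm moves only by the shell command python3 -m handwheel 'ROWS' [OPENING] [FORCE]. ROWS is JSON, a list of rows, each an object of numbers: "x", "y", "z": the shift along the tool's x, y, z in m; "wx", "wy", "wz": the turn, a rotation vector about the tool's x, y, z in degrees. A call has 1 to 10 rows; each row is the pose to reach, as a shift and turn from the pose commanded when the call began, along the tool's axes at that moment; what a row does not reach only later rows make up. A row lasts 1/12 s, in which the tool goes at most 41.7 mm and 7.16 degrees, less where a joint would pass 70% of its speed; a pose out of reach is approached as far as the arm can. A call with a gripper value outside its range is refused whole. OPENING is the finger opening in m, from 0 to 0.087, set as the call begins (- or left out, the last holds). The fingers move at their own pace and stop on an object; FORCE is the grip in N (left out, the last holds). Time passes only in rows, so rows that repeat a pose let the fingers close. It gives the time, the measured TCP pose, the force, the opening and the grip force at its end, in the units of the state.
- ctrl.get_state(): the state, without advancing time (a new reading comes with each control period).
- ctrl.get_image(name): name is "side" or "top" or "wrist"; returns a dict with "image" (400x640x3 uint8, red, green, blue), "K" (3x3 intrinsics, pixels), "world_to_cam" (4x4, takes a point from world to camera coordinates); the wrist camera has in their place "hand_eye" (4x4, takes a point from camera to tool coordinates, whose origin is the TCP and whose axes are the flange's). Camera axes: x right, y down, z forward; pixel columns grow to the right and rows downward; lengths in m; the calibration is good to about 2 mm. A picture is of the moment at which its call begins: read the wrist's pose just before it. There is no depth.
- ctrl.close_job(): hands the job in; it is judged then, once.
The state is a dict: "time": time; "joint_positions": joint angles; "qd": joint speeds; "joint_torque": joint torques, N m; "position": TCP position; "tool_rot": TCP orientation; "ft_force": force on the tool from outside, world axes, zero at the start; "torque": the same for the moment, N m; "grip_width": opening from 0.0 (shut) to 1.0 (fully open); "grip_force": force on a finger pad.
Only numpy, scipy, OpenCV 4.12 (cv2) and the standard library are available. Lean on these libraries where they do the work, as an engineer would, in place of code of your own. Each camera call takes 0.05 s, during which the arm holds its last target. There are 200 camera calls.

## Task

Clamp the glass gel cassette in the press: with a finger, push the strap's upright pin so that the strap swings over the cassette, fully home into the catch at the end of the press, and only then push the cam lever on the strap all the way down. Do it by pushing alone: grasp and lift nothing, keep off the cassette itself, and leave the bottle, dish, rack and comb beside the press where they are. Finish with the fingers clear.

Things in the scene. Friction and masses are not known exactly. Their poses are not given: they have to be found in the camera images.
- press: the press: a fixed aluminium base plate 156 (its x) x 104 (its y) mm, top 12 mm above the worktop. Origin: centre of its underside, z up. The pivot post of the strap stands at x = +60, y = 0 mm; a dark C-shaped catch (top 47 mm above the worktop, open towards +y) at x = -52 mm; the cassette lies at the centre between low stops. The -x end faces roughly towards the robot.
- press_pivot (a point): point on the vertical axis of the strap's pivot, 55 mm above the worktop
- strap (a joint): angle of the strap (rad): 0 = home, lying over the cassette along the press's -x with its end in the catch (hard stop); grows to 1.2 as the strap swings out level, clockwise seen from above (its pin moves towards the press's +y). It must be swung counter-clockwise to close. The strap is a steel bar 22 mm wide, underside 30 mm and top 44 mm above the worktop, thinner (top 38 mm) towards its free end; it stays where it is left: about 0.08 N m of friction.
- strap_pin (a point): upright round black pin near the strap's free end, 12 mm in diameter, top 85 mm above the worktop, 128 mm from the pivot axis; this point lies on its axis, 70 mm above the worktop. Pushing it swings the strap.
- lever (a joint): angle of the cam lever (rad): 0 = raised 55 degrees above level, 0.9 = all the way down, almost level along the strap (hard stop). It points from its hinge towards the strap's free end, stays where it is left (about 0.10 N m of friction) and grows stiffer near the end as its cam presses the pad under the strap onto the cassette.
- lever_hinge (a point): centre of the lever's hinge pin, on the strap's centre line 60 mm from the pivot axis, 54 mm above the worktop
- lever_tip (a point): centre of the free-turning black cross roller, 12 mm in diameter and 19 mm long, at the lever's end, 50 mm from the hinge. With the lever all the way down it is about 57 mm above the worktop (the roller's top 63 mm) and its centre 18 mm short of the pin's axis. Pushed straight down, the roller also travels about 20 mm outwards, towards the pin.
- pad: rubber pad 24 mm in diameter on a short stem under the strap, below the lever's hinge; origin at the centre of its underside. The lever moves it down, 3.5 mm in all; with the lever raised it clears the cassette by 2.5 mm.
- cassette: gel cassette: two clear glass plates with grey side spacers, 66 (x) x 84 (y) x 8 mm, loose in the press's nest; origin at the centre of its underside, which is 12 mm above the worktop
- bottle: small lab bottle with a blue cap, 36 mm in diameter, 75 mm tall, standing to the left of the press; origin at the centre of its underside
- dish: clear petri dish with lid, 62 mm in diameter, 14 mm tall, to the right of the press on the thin dark mat; origin at the centre of its underside
- rack: blue tube rack with tubes, 48 (x) x 126 (y) x 54 mm, left of the press beyond the bottle; origin at the centre of its underside
- comb: white gel comb lying flat close beside the press on its right, 30 (x) x 94 (y) x 8 mm; origin at the centre of its underside
Mind the look-alikes: they are no part of the job. Of the things that look like the cassette, the larger one is meant.

How it is judged:
On the way, in this order (a step that is already met when the one before it is completed fails the run):
1. the strap is swung home over the cassette while the lever is still up (value of joint strap below 0.06 rad and value of joint lever below 0.4 rad), for 0.2 s.
2. the lever is pushed all the way down with the strap home (value of joint strap below 0.06 rad and value of joint lever above 0.8 rad), for 0.2 s.
At the end, for the whole second after the job is handed in: The strap is home (within 0.06 rad of its stop), the lever is down (at least 0.8 rad of its 0.9), the pad presses on the cassette with more than 2 N, and the cassette lies flat and at rest in its nest, within 8 mm of where it was (all of step 2 and contact force between pad and cassette above 2 N and distance of cassette from where it was at the start of the episode below 0.008 m and linear speed of cassette below 0.02 m/s and angle between cassette's own z axis and vertical below 0.05 rad); the robot touches nothing.
It fails at once if the strap's pin or the lever's end is taken between the fingers ((horizontal distance between the grasp point and strap_pin below 0.009 m and height (world z) of the grasp point below 0.085 m) or distance between the grasp point and lever_tip below 0.012 m).
It fails at once if the lever is pushed down before the strap is home (value of joint strap above 0.12 rad and value of joint lever above 0.5 rad).
It fails at once if the cassette is shifted, lifted or tipped (distance of cassette from where it was at the start of the episode above 0.012 m or angle between cassette's own z axis and vertical above 0.12 rad).
It fails at once if the robot presses on the cassette (contact force between any of the fingers, the arm and cassette above 1 N).
It fails at once if the bottle, dish, rack or comb is moved more than 25 mm or tipped (distance of any of bottle, dish, rack, comb from where it was at the start of the episode above 0.025 m or angle between any of bottle, dish, rack, comb's own z axis and vertical above 0.3 rad).
It also fails if it takes over 42 s, if anything falls off the work surface, if the arm or the gripper's body presses on something with over 40 N, if the wrist force passes 120 N, or if a joint passes its speed limit or range.

## Working session

There is one attempt and no reset: what is moved stays moved. The work goes in short steps, Python scripts to look and compute and a shell command to move; the robot and the scene stay as the last step left them, time stands still between calls to the robot, and variables do not carry over. Pictures are saved under pics/ and viewed, at most 10 in all, crops included, and the job is handed in when it is done.

```bash
mkdir -p pics; python3 - <<'E'
from bench import ctrl
import cv2,pickle,numpy as np
s=ctrl.get_state();print(s)
d={}
for n in("side","top"):
    r=ctrl.get_image(n);d[n]=r;cv2.imwrite(f"pics/{n}0.png",r["image"][:,:,::-1])
    C=np.linalg.inv(r["world_to_cam"]);print(n,C.round(3).tolist(),r["K"].round(1).tolist())
pickle.dump(d,open("d0.pkl","wb"))
E
```

```text
{'time': 0.0, 'joint_positions': array([-1.29889095,  0.32183243, -0.07008802,  1.45171118,  0.02258142,
        1.3707742 , -0.05691785]), 'qd': array([ 0.00113753, -0.00068359, -0.00049314, -0.00140726, -0.0006567 ,
        0.00121058, -0.00066521]), 'joint_torque': array([-4.48854435e-04, -4.91285455e+01, -4.04097615e-01, -3.12529778e+01,
       -6.39441842e-02,  4.39861254e-02,  1.96945653e-04]), 'position': array([0.16560387, 0.6278912 , 0.1837373 ]), 'tool_rot': array([-4.03797052e-01, -3.11536134e+00,  3.03275359e-03]), 'ft_force': array([ 0.2198289 , -0.10972831,  0.15901427]), 'torque': array([-0.03996246,  0.03975509, -0.0134948 ]), 'grip_force': 0.0, 'grip_width': 1.0042314882754304}
side [[-1.0, 0.008, 0.029, 0.477], [-0.02, 0.53, -0.848, 1.003], [-0.022, -0.848, -0.53, 0.724], [0.0, 0.0, 0.0, 1.0]] [[395.8, 0.0, 320.4], [0.0, 395.8, 197.9], [0.0, 0.0, 1.0]]
top [[0.016, -0.987, 0.157, 0.326], [-1.0, -0.013, 0.02, -0.036], [-0.018, -0.157, -0.987, 1.314], [0.0, 0.0, 0.0, 1.0]] [[410.9, 0.0, 324.6], [0.0, 410.9, 196.2], [0.0, 0.0, 1.0]]
```

View pics/top0.png

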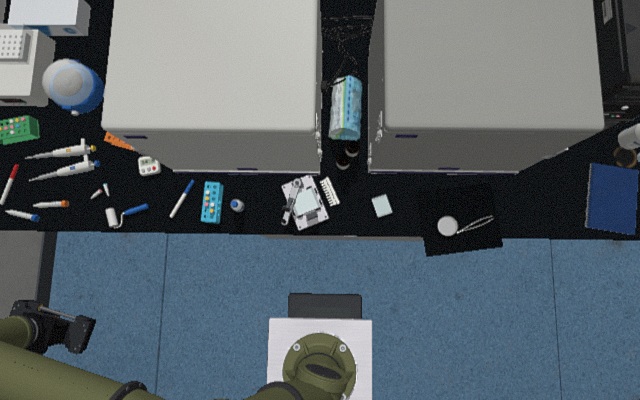

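View pics/side0.png

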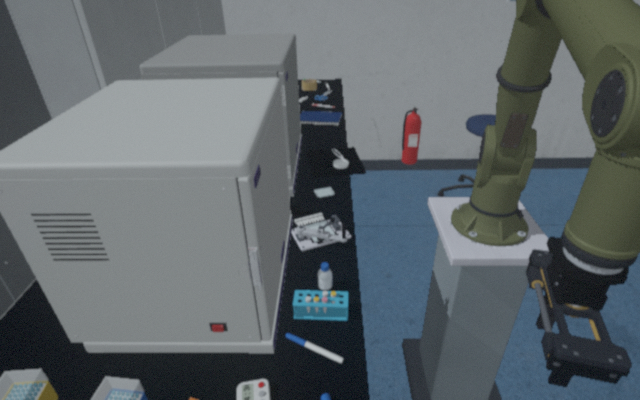

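The top view shows the press at about (305,203), the bottle at (237,205), the rack at (211,202), the comb at (330,190) and the dish at (447,226). In the side view the press is at about (320,233). I'll enlarge both crops.

```bash
python3 - <<'E'
import cv2,numpy as np
a=cv2.imread("pics/top0.png")[165:240,265:345];b=cv2.imread("pics/side0.png")[200:260,280:360]
f=lambda i:cv2.resize(i,(800,i.shape[0]*10),interpolation=cv2.INTER_CUBIC)[:, :]
A=cv2.resize(a,None,fx=5,fy=5,interpolation=cv2.INTER_CUBIC);B=cv2.resize(b,None,fx=5,fy=5,interpolation=cv2.INTER_CUBIC)
B=cv2.copyMakeBorder(B,0,A.shape[0]-B.shape[0],0,0,cv2.BORDER_CONSTANT)
cv2.imwrite("pics/crop0.png",np.hstack([A,B]))
E
```

```text
(no output)
```

View pics/crop0.png

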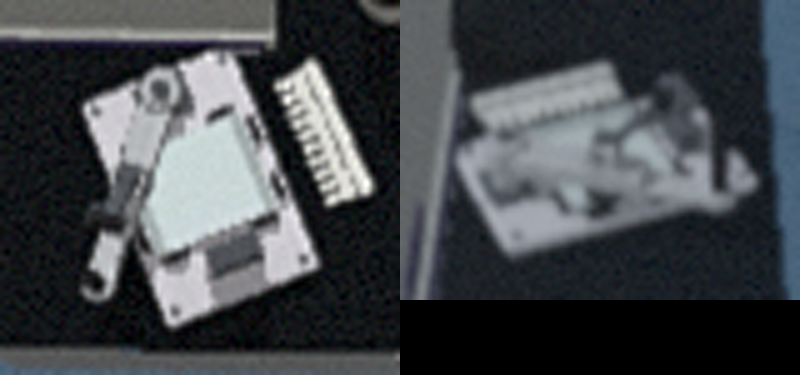

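Top crop: pivot at about (297,183), pin at about (284,222), catch at about (312,216). The plate corners are at (281.4,185.4), (311.4,174.6), (329.4,218.6) and (299.4,230.6). In the side crop the pin runs from (343.5,221) down to (343.5,238).

```bash
cat > h.py <<'E'
import numpy as np,pickle
from scipy.spatial.transform import Rotation as R
def ray(px,K,C,z):
    d=C[:3,:3]@np.linalg.solve(K,[px[0],px[1],1]);o=C[:3,3];return o+d*(z-o[2])/d[2]
E
python3 - <<'E'
from h import *
d=pickle.load(open("d0.pkl","rb"))
T=d["top"];C=np.linalg.inv(T["world_to_cam"]);S=d["side"];CS=np.linalg.inv(S["world_to_cam"])
for p in[(281.4,185.4),(311.4,174.6),(329.4,218.6),(299.4,230.6)]:print("corner",ray(p,T["K"],C,.012).round(4))
print("catch",ray((312,216),T["K"],C,.047).round(4));print("pivot",ray((297,183),T["K"],C,.055).round(4))
print("pin top",ray((284,221.5),T["K"],C,.085).round(4),ray((343.5,221.5),S["K"],CS,.085).round(4))
for y in(165,173):print("cab",ray((300,y),T["K"],C,0.).round(3))
E
```

```text
corner [0.567  0.1304 0.012 ]
corner [0.6038 0.0342 0.012 ]
corner [ 0.4616 -0.0261  0.012 ]
corner [0.422  0.0684 0.012 ]
catch [0.4653 0.0277 0.047 ]
pivot [0.5673 0.0763 0.055 ]
pin top [0.4433 0.1096 0.085 ] [0.4451 0.1049 0.085 ]
cab [0.638 0.073 0.   ]
cab [0.611 0.072 0.   ]
```

The measurements agree with each other: press centre at about (0.514, 0.052) with yaw about 23°, pivot at (0.568, 0.076), and a pin radius of 129 mm against the 128 mm given. That puts the strap at about 0.65 rad. I'll shut the fingers and go above the outer side of the pin, turning the tool y axis along the press y axis.

```bash
python3 -m handwheel '[{"x":-0.02,"y":-0.02},{"x":-0.047,"y":-0.047},{"x":-0.074,"y":-0.075},{"x":-0.101,"y":-0.103},{"x":-0.128,"y":-0.13},{"x":-0.15,"y":-0.155},{"x":-0.175,"y":-0.18},{"x":-0.187,"y":-0.192}]' 0 10 && python3 -m handwheel '[{"x":-0.02,"y":-0.02,"wz":-5},{"x":-0.047,"y":-0.047,"wz":-10},{"x":-0.074,"y":-0.075,"wz":-15},{"x":-0.101,"y":-0.103,"wz":-20},{"x":-0.128,"y":-0.13,"wz":-26},{"x":-0.15,"y":-0.155,"wz":-32},{"x":-0.175,"y":-0.18,"wz":-38},{"x":-0.187,"y":-0.192,"wz":-38},{"x":-0.187,"y":-0.192,"wz":-38}]'
python3 - <<'E'
from h import *
from bench import ctrl;import cv2
s=ctrl.get_state();r=ctrl.get_image("wrist");print(s["joint_positions"].round(2),s["position"],s["tool_rot"],s["ft_force"])
pickle.dump((s,r),open("w1.pkl","wb"));cv2.imwrite("pics/w1.png",r["image"][:,:,::-1]);print(r["hand_eye"].round(3))
E
```

```text
[-1.3   0.32 -0.07  1.45  0.02  1.37 -0.06] [0.16565514 0.62796317 0.18387272] [-4.03755052e-01 -3.11543928e+00  2.66944053e-03] [-0.14636292 -0.25257305 -0.59041858]
[[-0.001 -0.963 -0.27   0.074]
 [ 1.    -0.001  0.    -0.001]
 [-0.001 -0.27   0.963 -0.199]
 [ 0.     0.     0.     1.   ]]invalid input at $[0]: expected keys x, y, z, wx, wy, wz
```

View pics/w1.png

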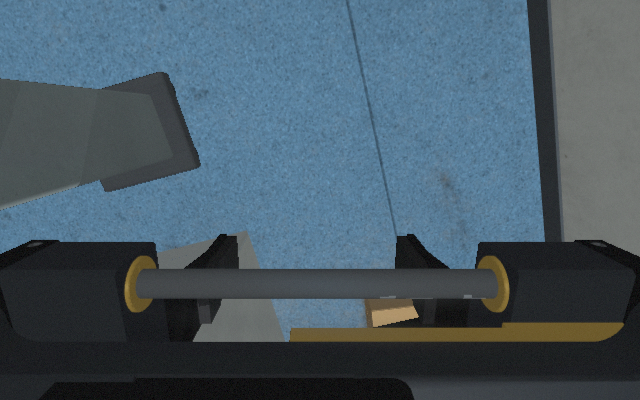

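The move was refused because each row needs all six keys, so the arm hasn't moved. The picture shows only the floor and the open fingers.

```bash
python3 -m handwheel '[{"x":-0.02,"y":-0.02,"z":0,"wx":0,"wy":0,"wz":0},{"x":-0.047,"y":-0.047,"z":0,"wx":0,"wy":0,"wz":0},{"x":-0.074,"y":-0.075,"z":0,"wx":0,"wy":0,"wz":0},{"x":-0.101,"y":-0.103,"z":0,"wx":0,"wy":0,"wz":0},{"x":-0.128,"y":-0.13,"z":0,"wx":0,"wy":0,"wz":0},{"x":-0.15,"y":-0.155,"z":0,"wx":0,"wy":0,"wz":0},{"x":-0.175,"y":-0.18,"z":0,"wx":0,"wy":0,"wz":0},{"x":-0.187,"y":-0.192,"z":0,"wx":0,"wy":0,"wz":0}]' 0 10 && python3 -m handwheel '[{"x":-0.02,"y":-0.02,"z":0,"wx":0,"wy":0,"wz":-5},{"x":-0.047,"y":-0.047,"z":0,"wx":0,"wy":0,"wz":-10},{"x":-0.074,"y":-0.075,"z":0,"wx":0,"wy":0,"wz":-15},{"x":-0.101,"y":-0.103,"z":0,"wx":0,"wy":0,"wz":-20},{"x":-0.128,"y":-0.13,"z":0,"wx":0,"wy":0,"wz":-26},{"x":-0.15,"y":-0.155,"z":0,"wx":0,"wy":0,"wz":-32},{"x":-0.175,"y":-0.18,"z":0,"wx":0,"wy":0,"wz":-38},{"x":-0.187,"y":-0.192,"z":0,"wx":0,"wy":0,"wz":-38},{"x":-0.187,"y":-0.192,"z":0,"wx":0,"wy":0,"wz":-38}]'
python3 - <<'E'
from h import *
from bench import ctrl;import cv2
s=ctrl.get_state();r=ctrl.get_image("wrist");print(s["joint_positions"].round(2),s["position"],s["tool_rot"],s["ft_force"])
pickle.dump((s,r),open("w2.pkl","wb"));cv2.imwrite("pics/w2.png",r["image"][:,:,::-1])
E
```

```text
time: 0.82
position: [0.3004, 0.3907, 0.1848]
tool_rot: [0.411, 3.113, -0.002]
ft_force: [0.0, 0.6, -0.7]
grip_width: 0.478
grip_force: 0.0
time: 1.57
position: [0.4314, 0.1572, 0.185]
tool_rot: [-0.621, 3.079, -0.001]
ft_force: [0.5, -0.2, 0.2]
grip_width: 0.001
grip_force: 0.0
[-0.83 -0.11  0.39  1.91  0.04  1.33  1.52] [0.43144081 0.15724041 0.18497043] [-6.20671981e-01  3.07898101e+00 -1.37467095e-03] [ 0.45411609 -0.20054976  0.19081537]
```

View pics/w2.png

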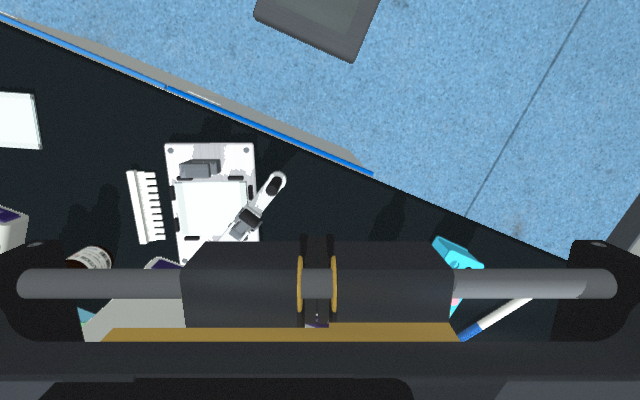

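The press is square to the picture: plate top edge at y≈143, catch at (200,168), pin near (277,182), lever near (243,222). I'll locate the pin and plate more closely.

```bash
cat >> h.py <<'E'
def wpt(s,r,px,z):
    T=np.eye(4);T[:3,:3]=R.from_rotvec(s["tool_rot"]).as_matrix();T[:3,3]=s["position"]
    return ray(px,r["K"],T@r["hand_eye"],z)
E
python3 - <<'E'
from h import *
import cv2
s,r=pickle.load(open("w2.pkl","rb"))
for p in[(165,144),(254,143)]:print("corner",wpt(s,r,p,.012).round(4))
print(wpt(s,r,(200,163),.047).round(4))
for p in [(277,182),(280,178)]:print("pin",wpt(s,r,p,.085).round(4),wpt(s,r,p,.04).round(4))
print(R.from_rotvec(s["tool_rot"]).as_matrix().round(3))
cv2.imwrite("pics/w2c.png",cv2.resize(r["image"][135:245,150:300,::-1],None,fx=5,fy=5,interpolation=cv2.INTER_CUBIC))
E
```

```text
corner [ 0.4623 -0.0192  0.012 ]
corner [0.4216 0.075  0.012 ]
[0.4579 0.0343 0.047 ]
pin [0.4362 0.1182 0.085 ] [0.4473 0.1167 0.04  ]
pin [0.4315 0.1194 0.085 ] [0.4419 0.1181 0.04  ]
[[-0.922 -0.387  0.001]
 [-0.387  0.922 -0.001]
 [-0.    -0.001 -1.   ]]
```

View pics/w2c.png

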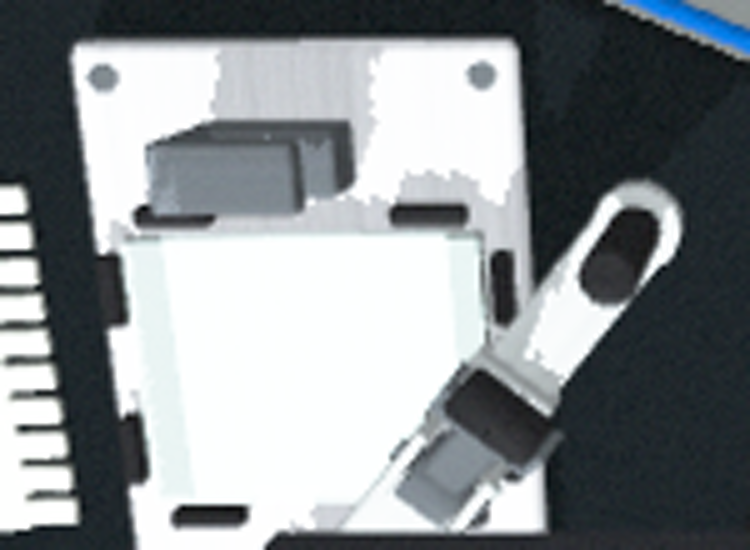

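Pin base is at (277,181) and its top at (272,190), which puts the pin at about (0.450, 0.115). In the tool frame the pin is at (0.002, −0.046) and its home position at (0.030, −0.123). I'll descend beside it to z = 0.06 and then follow the arc.

```bash
python3 -m handwheel '[{"x":0.002,"y":0,"z":0.03,"wx":0,"wy":0,"wz":0},{"x":0.002,"y":0,"z":0.06,"wx":0,"wy":0,"wz":0},{"x":0.002,"y":0,"z":0.09,"wx":0,"wy":0,"wz":0},{"x":0.002,"y":0,"z":0.11,"wx":0,"wy":0,"wz":0},{"x":0.002,"y":0,"z":0.125,"wx":0,"wy":0,"wz":0},{"x":0.002,"y":0,"z":0.125,"wx":0,"wy":0,"wz":0}]' && python3 -m handwheel '[{"x":0.001,"y":-0.01,"z":0,"wx":0,"wy":0,"wz":0},{"x":0.002,"y":-0.02,"z":0,"wx":0,"wy":0,"wz":0},{"x":0.006,"y":-0.03,"z":0,"wx":0,"wy":0,"wz":0},{"x":0.012,"y":-0.04,"z":0,"wx":0,"wy":0,"wz":0},{"x":0.017,"y":-0.05,"z":0,"wx":0,"wy":0,"wz":0},{"x":0.02,"y":-0.058,"z":0,"wx":0,"wy":0,"wz":0},{"x":0.022,"y":-0.066,"z":0,"wx":0,"wy":0,"wz":0},{"x":0.024,"y":-0.073,"z":0,"wx":0,"wy":0,"wz":0},{"x":0.026,"y":-0.08,"z":0,"wx":0,"wy":0,"wz":0},{"x":0.026,"y":-0.08,"z":0,"wx":0,"wy":0,"wz":0}]'
python3 - <<'E'
from h import *
from bench import ctrl;import cv2
s=ctrl.get_state();r=ctrl.get_image("top");w=ctrl.get_image("wrist")
A=cv2.resize(r["image"][165:240,265:345,::-1],None,fx=5,fy=5,interpolation=cv2.INTER_CUBIC)
B=w["image"][100:400,200:600,::-1];A=A[:300]
cv2.imwrite("pics/c3.png",np.hstack([A,B]))
E
```

```text
time: 2.12
position: [0.4241, 0.1613, 0.0565]
tool_rot: [0.634, -3.07, 0.003]
ft_force: [-0.3, -0.3, -0.4]
grip_width: 0.005
grip_force: 0.0
time: 2.95
position: [0.4356, 0.0757, 0.0599]
tool_rot: [-0.629, 3.078, -0.001]
ft_force: [0.3, 0.6, 0.4]
grip_width: 0.007
grip_force: 0.0
```

View pics/c3.png

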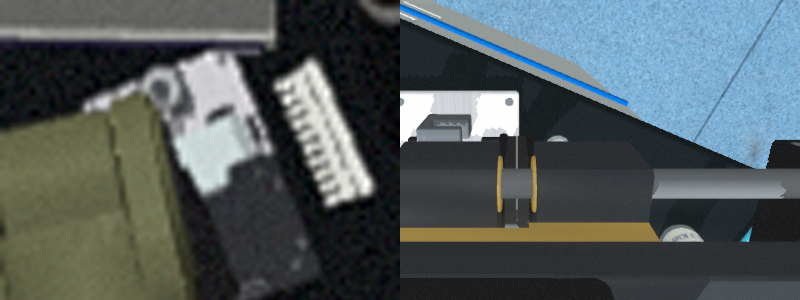

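The wrist crop shows the strap's rounded end at full-image (358,238), to the right of the fingers, so I'll check where it is.

```bash
python3 - <<'E'
from h import *
from bench import ctrl;import cv2
s=ctrl.get_state();w=ctrl.get_image("wrist")
M=R.from_rotvec(s["tool_rot"]).as_matrix()
for p,z in[((358,236),.038),((322,192),.012),((612,202),.012)]:
    q=wpt(s,w,p,z);print(q.round(4),(M.T@(q-s["position"])).round(4))
print(s["position"])
s2,w2=pickle.load(open("w2.pkl","rb"))
for p in[(277.2,180.6),(278,172)]:
    q=wpt(s2,w2,p,.038);print("old strap",q.round(4))
print("pintop",wpt(s2,w2,(271.6,190.4),.085))
cv2.imwrite("pics/c4.png",cv2.resize(w["image"][180:260,280:440,::-1],None,fx=5,fy=5))
E
```

```text
[0.4357 0.1109 0.038 ] [-0.0135  0.0307  0.0219]
[0.4211 0.0759 0.012 ] [0.0137 0.0043 0.0479]
[0.337  0.2938 0.012 ] [0.0052 0.2377 0.0479]
[0.43538801 0.07735627 0.0598549 ]
old strap [0.4463 0.1162 0.038 ]
old strap [0.4369 0.1136 0.038 ]
pintop [0.44598037 0.11630935 0.085     ]
```

View pics/c4.png

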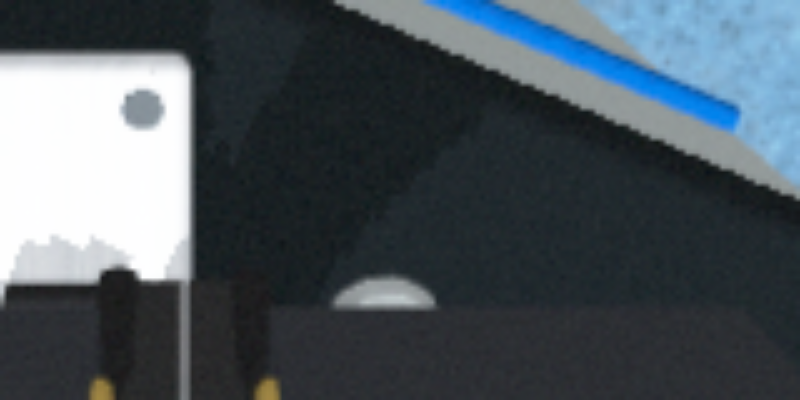

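The strap hasn't moved: the strap end is still at (0.436, 0.111), so the finger passed outside the pin (pin at tool (−0.023, +0.030) now). I'll go back outside the pin, line up slightly inboard and push the first part again, checking as I go.

```bash
python3 -m handwheel '[{"x":0.005,"y":0.02,"z":0,"wx":0,"wy":0,"wz":0},{"x":0.005,"y":0.04,"z":0,"wx":0,"wy":0,"wz":0},{"x":0.005,"y":0.06,"z":0,"wx":0,"wy":0,"wz":0},{"x":0.0,"y":0.075,"z":0,"wx":0,"wy":0,"wz":0},{"x":-0.015,"y":0.075,"z":0,"wx":0,"wy":0,"wz":0},{"x":-0.025,"y":0.075,"z":0,"wx":0,"wy":0,"wz":0},{"x":-0.025,"y":0.075,"z":0,"wx":0,"wy":0,"wz":0},{"x":-0.025,"y":0.075,"z":0,"wx":0,"wy":0,"wz":0}]' && python3 -m handwheel '[{"x":0,"y":-0.01,"z":0,"wx":0,"wy":0,"wz":0},{"x":0,"y":-0.02,"z":0,"wx":0,"wy":0,"wz":0},{"x":0,"y":-0.03,"z":0,"wx":0,"wy":0,"wz":0},{"x":0.003,"y":-0.036,"z":0,"wx":0,"wy":0,"wz":0},{"x":0.006,"y":-0.041,"z":0,"wx":0,"wy":0,"wz":0},{"x":0.009,"y":-0.045,"z":0,"wx":0,"wy":0,"wz":0},{"x":0.009,"y":-0.045,"z":0,"wx":0,"wy":0,"wz":0},{"x":0.009,"y":-0.045,"z":0,"wx":0,"wy":0,"wz":0}]'
python3 - <<'E'
from h import *
from bench import ctrl;import cv2
s=ctrl.get_state();w=ctrl.get_image("wrist");r=ctrl.get_image("side");print(s["position"],s["ft_force"])
pickle.dump((s,w),open("w5.pkl","wb"))
A=cv2.resize(r["image"][200:260,280:360,::-1],None,fx=5,fy=5,interpolation=cv2.INTER_CUBIC)
cv2.imwrite("pics/c5.png",np.hstack([A,w["image"][100:400,200:600,::-1]]))
E
```

```text
time: 3.77
position: [0.4288, 0.1557, 0.0597]
tool_rot: [0.632, -3.077, 0.001]
ft_force: [0.1, -0.3, -0.3]
grip_width: 0.008
grip_force: 0.0
time: 4.43
position: [0.438, 0.1111, 0.0599]
tool_rot: [-0.632, 3.077, 0.001]
ft_force: [-0.8, -0.6, -0.8]
grip_width: 0.006
grip_force: 0.0
[0.4379928  0.11113545 0.05991105] [-0.82912963 -0.59803156 -0.81441864]
```

View pics/c5.png

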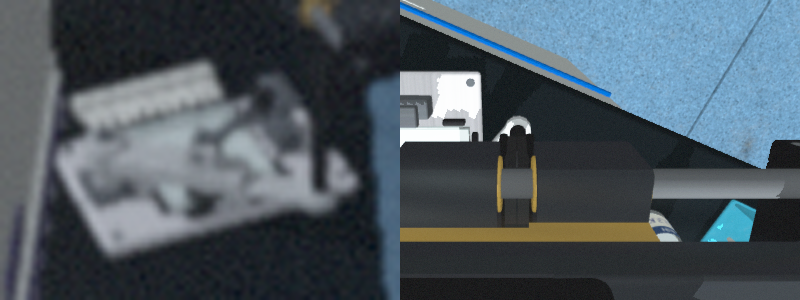

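```bash
python3 - <<'E'
from h import *
from bench import ctrl;import cv2
s,w=pickle.load(open("w5.pkl","rb"))
d=pickle.load(open("d0.pkl","rb"))["side"]
def pr(p):
    c=d["world_to_cam"]@np.r_[p,1];return (d["K"]@c[:3]/c[2])[:2].round(1)
print("tcp",pr(s["position"]),"pin top/bot",pr([.446,.1163,.085]),pr([.446,.1163,.04]))
p=s["position"]
for z in(.1,.15,.2):print(z,pr([p[0],p[1],z]))
M=R.from_rotvec(s["tool_rot"]).as_matrix();Hi=np.linalg.inv(w["hand_eye"])
for n,q in[("tcp",p),("grasp",p+[0,0,.019]),("pin",np.array([.446,.1163,.085])),("pinbase",np.array([.446,.1163,.04]))]:
    c=Hi@np.r_[M.T@(q-p),1];print(n,(w["K"]@c[:3]/c[2])[:2].round(1))
q=wpt(s,w,(317,217),.038);print(q)
E
```

```text
tcp [346.  230.1] pin top/bot [343.3 223.9] [343.1 236.9]
0.1 [346.2 218.3]
0.15 [346.4 203. ]
0.2 [346.7 186.9]
tcp [316.7 229.3]
grasp [316.7 240.4]
pin [319.4 259. ]
pinbase [318.8 231.8]
[0.43663596 0.110869   0.038     ]
```

Nine pictures are used, so I'll work numerically from here. First I'll read the white strap end around the finger in the current wrist frame and compare it with the expected geometry.

```bash
python3 - <<'E'
from h import *
import cv2
s,w=pickle.load(open("w5.pkl","rb"));g=w["image"].mean(2).astype(int);print(w["K"][0,0])
for y in range(210,250,3):print(y,"".join(" .:-=+*#%@"[min(9,v//26)] for v in g[y,270:370]))
E
```

```text
319.1282913853397
210 @@@@@@@@@##*:...... ..... ....... .. . . . .........................................................
213 @@@@@@@####*..... ...... ....... ..   ..............................................................
216 @@@@@@#####*- . .. .  ..  ..... .... . . .:=-====+=-::..............................................
219 #%%%#######*- .. .... ....... .  .....:-+++***#####*+++++:..........................................
222 #%%%#######*-..... .......  . .. ...-+*%@@%%#############++-........................................
225 #%%%#######*=... .   ...  . ......:=#@@@@@@**-:...=+*####%@#-.......................................
228 %%%%#######*= . .............. .-+*%@@@@@-...... .....=#@@@@#.......................................
231 #######*###*=. .... .........:=*#%@@@@@@...............-@@@@%:......................................
234 ##......+###*........... ..-+*=... .:*@%................-.. ........................................
237 #*......=###*....... ...:=+*##....   ....................  .........................................
240 *+......=##*+....... .-+**##@-.... . .................... .. .. ....................................
243 ............................................................   .....................................
246 .................................  .......................... ......................................
249 ................................ . ....................... .........................................
```

The pin base is unmoved at rows 225 and below, and no fingertip shows where the TCP projects. I suspect the fingertip isn't where I assumed, so I'll check against the start pictures, where the gripper is plainly visible.

```bash
python3 - <<'E'
from h import *
d=pickle.load(open("d0.pkl","rb"))
p0=np.array([.1656,.6279,.1837]);M=R.from_rotvec([-.4038,-3.1154,.003]).as_matrix()
for n in("side","top"):
    D=d[n]
    for nm,q in[("tcp",[0,0,0]),("tipL",[0,.05,0]),("tipR",[0,-.05,0]),("body+y",[0.0375,.095,-.07]),("body-y",[.0375,-.095,-.07]),("body-y-x",[-.0375,-.095,-.07]),("body+y-x",[-.0375,.095,-.07])]:
        c=D["world_to_cam"]@np.r_[p0+M@np.array(q),1];print(n,nm,(D["K"]@c[:3]/c[2])[:2].round(0))
s,w=pickle.load(open("w5.pkl","rb"))
import cv2
im=d["side"]["image"];g=im.mean(2).astype(int)
for y in range(290,400,4):print(y,"".join(" .:-=+*#%@"[min(9,v//16)] for v in g[y,515:640]))
E
```

```text
side tcp [540. 369.]
side tipL [547. 400.]
side tipR [535. 342.]
side body+y [605. 409.]
side body-y [568. 295.]
side body-y-x [516. 286.]
side body+y-x [536. 393.]
top tcp [ 84. 318.]
top tipL [ 67. 313.]
top tipR [101. 323.]
top body+y [ 27. 326.]
top body-y [ 97. 348.]
top body-y-x [108. 318.]
top body+y-x [ 38. 297.]
290 ++++++++++++**+*++++++++++===--=+=-:::::.....:....:...............:........................:-++++++++*+++++++++++++++++++++++
294 +++++++++++********+*+++++++++-:-+=-::::.......:........:.....:..........:................:=++***++++**++++++++++++++++++++++
298 ++++++++++++++++*+++**++++++=::..=+=:-::::.:.:..................:..... .......:............:-+++++++++****++**+++++++*+++++++
302 ++++++++**********+***++++++==-:.:-+--:-::....:.....::....: ....... .....:.............:.:-+++*+****+***+++++++++++++++++++++
306 ++++++********+*++***+++++++++=-:::==-:--::--::-:-----==+*#####*++=--:::::.............:-++**++++++*+++++++*++++++++*++++++++
310 ++++*+*+***+*++++*++****+=+++++=-::::::::::::::::::::::::::::------------:-:-:::::.::==++++++++**++*+**++++*+++++++++*+++++
[... 2162 characters left out ...]
-::::................:.:::.:::=+++++++++++*+++++++
382 **++**+++++++++++++++++*++***+**+-...:.............:.:=++++++++++++++++++++++++++++++++++=====-::::..:-++++++++++++++*+++++++
386 ++*+*++++*+++++++++++++++++++++++++++++++++==+==-::-=++++++++++++++++++++++++++***+++++++++++++++++++++++++++++++++++++++++++
390 *+++++++++**+*++++++*++++*++******++++++*++**++++++*+++++++++++++++++++++++++++++++++++++++++++++++++++++++++++++++++++++++++
394 +********++++++++*++++++++++++++**+++++++++++++**++++++++++*+++++++++++++++++++++++++++++++++++++++++++++++++++++++++++++++++
398 +++++++**++***+*+++*+*+++++++++++****+++++++**++++***++*++++++++*++++++++++++++++++++++++++++++++++++++++++++++++++++++++++++
```

The fingertips look about 30 mm higher than the stated TCP. To settle it I'll move the finger out over the blue floor, as seen by the side camera, and read its silhouette.

```bash
python3 -m handwheel '[{"x":0,"y":0.02,"z":0,"wx":0,"wy":0,"wz":0},{"x":0.004,"y":0.04,"z":0,"wx":0,"wy":0,"wz":0},{"x":0.01,"y":0.06,"z":0,"wx":0,"wy":0,"wz":0},{"x":0.014,"y":0.065,"z":0,"wx":0,"wy":0,"wz":0},{"x":0.014,"y":0.065,"z":0,"wx":0,"wy":0,"wz":0},{"x":0.014,"y":0.065,"z":0,"wx":0,"wy":0,"wz":0}]'
python3 - <<'E'
from h import *
from bench import ctrl;import cv2
s=ctrl.get_state();r=ctrl.get_image("side");p=s["position"];print(p)
for z in(0,.02,.04,.07,.1):
    c=r["world_to_cam"]@np.r_[p+[0,0,z],1];print(z,(r["K"]@c[:3]/c[2])[:2].round(1))
cv2.imwrite("pics/s6.png",cv2.resize(np.clip(r["image"][170:250,310:410,::-1].astype(int)*2,0,255).astype(np.uint8),None,fx=6,fy=6,interpolation=cv2.INTER_CUBIC))
E
```

```text
time: 5.03
position: [0.4, 0.1651, 0.0599]
tool_rot: [-0.634, 3.076, -0.0]
ft_force: [0.2, 0.8, 0.1]
grip_width: 0.007
grip_force: 0.0
[0.3999717  0.16513444 0.05994524]
0 [360.9 242.1]
0.02 [361.2 236.1]
0.04 [361.4 230.1]
0.07 [361.8 220.7]
0.1 [362.2 211.1]
```

View pics/s6.png

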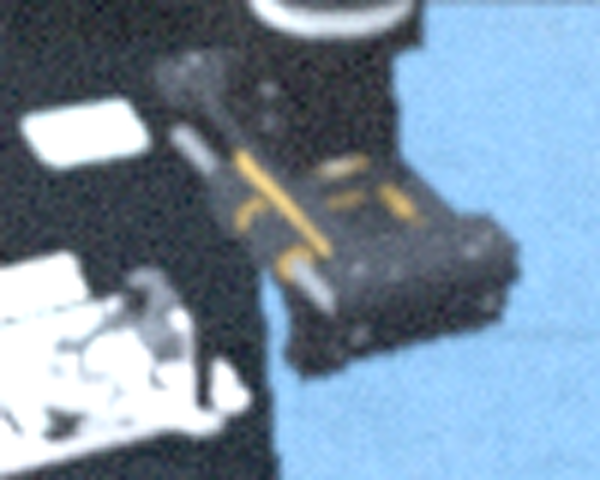

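The body's near lower corner is at full-image (361,232), and nothing shows at the stated TCP (361,242) against the blue floor. I'll compare the body corners with the nominal geometry and scan the silhouette for the finger.

```bash
python3 - <<'E'
from h import *
from bench import ctrl
s=ctrl.get_state();r=ctrl.get_image("side");p=s["position"];M=R.from_rotvec(s["tool_rot"]).as_matrix()
print(ctrl.grip_point_offset,p)
def pr(q):
    c=r["world_to_cam"]@np.r_[p+M@np.array(q),1];return (r["K"]@c[:3]/c[2])[:2].round(1)
for x in(.0375,-.0375):
  for y in(.095,-.095):print("body",x,y,pr([x,y,-.07]))
for x in(.0095,-.0095):
  for y in(.015,-.015):print("tip",x,y,pr([x,y,0]),pr([x,y,-.03]))
g=r["image"].astype(int)
for y in range(205,252):print(y,"".join(" .:-=+*#%@"[min(9,v//11)] for v in g[y,340:405].mean(1)))
E
```

```text
0.0187 [0.40037593 0.16473401 0.06001238]
body 0.0375 0.095 [393.4 237.8]
body 0.0375 -0.095 [358.1 199.5]
body -0.0375 0.095 [365.9 245.6]
body -0.0375 -0.095 [333.6 205.5]
tip 0.0095 0.015 [366.6 244.3] [367.  235.3]
tip 0.0095 -0.015 [361.4 237.9] [361.8 229. ]
tip -0.0095 0.015 [360.1 246.1] [360.5 237.1]
tip -0.0095 -0.015 [355.1 239.7] [355.4 230.7]Traceback (most recent call last):
  File "<stdin>", line 12, in <module>
  File "<stdin>", line 12, in <genexpr>
TypeError: string indices must be integers, not 'numpy.float64'
```

The plate width measured from the wrist camera is right, so the reported pose is sound. The gripper images say the real fingertip sits 30–40 mm above the nominal TCP, which explains passing over the pin. I'll go 30 mm lower and approach the pin to a nominal 11 mm gap, which is safe against the 9 mm rule, and check whether the strap moves.

```bash
python3 -m handwheel '[{"x":-0.01,"y":0,"z":0.01,"wx":0,"wy":0,"wz":0},{"x":-0.02,"y":0,"z":0.02,"wx":0,"wy":0,"wz":0},{"x":-0.025,"y":0,"z":0.03,"wx":0,"wy":0,"wz":0},{"x":-0.025,"y":0,"z":0.03,"wx":0,"wy":0,"wz":0},{"x":-0.025,"y":0,"z":0.03,"wx":0,"wy":0,"wz":0}]' && python3 -m handwheel '[{"x":0,"y":-0.01,"z":0,"wx":0,"wy":0,"wz":0},{"x":0,"y":-0.02,"z":0,"wx":0,"wy":0,"wz":0},{"x":0,"y":-0.03,"z":0,"wx":0,"wy":0,"wz":0},{"x":0,"y":-0.038,"z":0,"wx":0,"wy":0,"wz":0},{"x":0,"y":-0.044,"z":0,"wx":0,"wy":0,"wz":0},{"x":0.001,"y":-0.048,"z":0,"wx":0,"wy":0,"wz":0},{"x":0.002,"y":-0.052,"z":0,"wx":0,"wy":0,"wz":0},{"x":0.002,"y":-0.052,"z":0,"wx":0,"wy":0,"wz":0},{"x":0.002,"y":-0.052,"z":0,"wx":0,"wy":0,"wz":0}]'
cat >> h.py <<'E'
def show():
    from bench import ctrl
    s=ctrl.get_state();w=ctrl.get_image("wrist");g=w["image"].mean(2).astype(int)
    print(s["position"].round(4),s["ft_force"].round(2))
    for y in range(200,252,3):print(y,"".join(" .:-=+*#%@"[min(9,v//26)] for v in g[y,230:400]))
    return s,w
E
python3 -c "from h import *;pickle.dump(show(),open('w7.pkl','wb'))"
```

```text
time: 5.55
position: [0.4227, 0.1741, 0.0295]
tool_rot: [0.63, -3.076, 0.002]
ft_force: [-0.1, 0.0, -0.1]
grip_width: 0.007
grip_force: 0.0
time: 6.3
position: [0.4414, 0.1266, 0.0299]
tool_rot: [-0.632, 3.077, -0.0]
ft_force: [0.7, -0.2, 0.0]
grip_width: 0.006
grip_force: 0.0
[0.4414 0.1266 0.0299] [ 0.66 -0.19  0.  ]
200 @@@@@@@@@@@@@@@@@@@@@@@@@@%#*:.... . .... .. ...  ....  . .. .   . .. ....................................................................................  . .   .   ..==
203 @@@@@@@@@@@@@@@@@@@@@@@@@@@%*-..  .        ........ ....... .  .... ............................................................................................. ..  ... 
206 @@@@@@@@@@@@@@@@@@@@@@@@@@%**-...... ...... ..... ....  .. .  .   ...................................................................................................... .
209 @@@@@#%@@@@@@@@@@@@@@@@#%###*=. .   .  . ....  . .  .. ..  ..  . .........................................................................................................
212 ############%@@@@@@@@#######*+.... ..  . .. ..  ........ ..::::---:........
[... 1670 characters left out ...]

242 ........................................................................  .........................  .....................................................................
245 .......................................................................  ...........................  ....................................................................
248 .......................................................................... . .............................................................................................
251 .................................................................................................. .  ....................................................................
```

```bash
python3 - <<'E'
from h import *
s,w=pickle.load(open("w7.pkl","rb"));M=R.from_rotvec(s["tool_rot"]).as_matrix()
for n,p,z in[("strap tip",(290,212),.038),("pin front base",(293,223),.038)]:
    q=wpt(s,w,p,z);print(n,q.round(4),(M.T@(q-s["position"])).round(4))
E
```

```text
strap tip [0.4345 0.1055 0.038 ] [ 0.0146 -0.0167 -0.0081]
pin front base [0.4406 0.11   0.038 ] [ 0.0073 -0.015  -0.0081]
```

The pin has moved about 4–5 mm and now lies 15 mm from the nominal TCP in y, so the finger is really pushing it. I'll continue along the arc and stop short of home to check.

```bash
python3 -m handwheel '[{"x":0.004,"y":-0.005,"z":0,"wx":0,"wy":0,"wz":0},{"x":0.008,"y":-0.01,"z":0,"wx":0,"wy":0,"wz":0},{"x":0.011,"y":-0.015,"z":0,"wx":0,"wy":0,"wz":0},{"x":0.014,"y":-0.02,"z":0,"wx":0,"wy":0,"wz":0},{"x":0.018,"y":-0.03,"z":0,"wx":0,"wy":0,"wz":0},{"x":0.021,"y":-0.04,"z":0,"wx":0,"wy":0,"wz":0},{"x":0.024,"y":-0.05,"z":0,"wx":0,"wy":0,"wz":0},{"x":0.025,"y":-0.06,"z":0,"wx":0,"wy":0,"wz":0},{"x":0.025,"y":-0.06,"z":0,"wx":0,"wy":0,"wz":0},{"x":0.025,"y":-0.06,"z":0,"wx":0,"wy":0,"wz":0}]'; python3 -c "from h import *;pickle.dump(show(),open('w8.pkl','wb'))"
```

```text
time: 7.18
position: [0.4428, 0.0608, 0.03]
tool_rot: [-0.629, 3.077, -0.0]
ft_force: [0.8, 0.3, -0.9]
grip_width: 0.005
grip_force: 0.0
[0.4428 0.0608 0.03  ] [ 0.79  0.29 -0.86]
200 ####***####******######*#####***############**#######***#####*#############*###########***#####*####*########*+-:....................................................   . 
203 @@@@@@@@@%%@%%@@@%%%%%%%%%%#%%%%%%%%%%%%%%%%%%%%%%%##%%%%%%#%%%%%%%%%%%%%%%%%%%%%%%%%%%%%%%%%@@@@@@@@@@@@@@@@@@%%=........................................................
206 @@@@@@@@@@@@@@@@@%%%%%%%%%%%%%%%%%%%%%%%%%%%%%%%%%%%%%%%%%%%%%%%%%%%%%%%%%%%%%%%%%%%%%%%%%%@@@@@@@@@@@@@@@@@@@@@@#........................................................
209 @@@@@@@@@@@@@@@@@@@%%%%%%%%%%%%%%%%%%%%%%%%%%%%%%%%%%%%%%%%%%%%%%%%%%%%%%%%%%%%%%%%%%%%%%%@@@@@@@@@#+++++*%@@@@@@#........................................................
212 @@@@@@@@@@@@@@@@@%%%%%%%%%%%%%%%%%%%%%%%%%%%%%%%%%%%%*************#%%%%%%%%%%%%%%%%%%%%%@@@@@@@@@@+++++++++*@@@@@+........................................................
215 @@@@@@@@@@@@@@@@%%%%%%%%%%%%%%%%%%%%%%%%%
[... 1529 characters left out ...]

242 :................:........:.............:...........................:................:+=....................::.....:.......:....................:.........................
245 ....................................:........:.......................................:==........... ....................:......:..........................................
248 ..............:......................................:........:......................:+=............................................................................:.....
251 .....::...........:...............:...........:.:...........:.........................:...................................:................::..:................:.........
```

The strap follows: the pin (col ~289, row 222) holds its offset from the finger and the strap end is entering the catch. Now the last bit, gently onto the stop.

```bash
python3 -m handwheel '[{"x":0.001,"y":-0.004,"z":0,"wx":0,"wy":0,"wz":0},{"x":0.002,"y":-0.008,"z":0,"wx":0,"wy":0,"wz":0},{"x":0.003,"y":-0.012,"z":0,"wx":0,"wy":0,"wz":0},{"x":0.003,"y":-0.015,"z":0,"wx":0,"wy":0,"wz":0},{"x":0.003,"y":-0.017,"z":0,"wx":0,"wy":0,"wz":0},{"x":0.003,"y":-0.017,"z":0,"wx":0,"wy":0,"wz":0},{"x":0.003,"y":-0.017,"z":0,"wx":0,"wy":0,"wz":0}]'; python3 -m handwheel '[{"x":0,"y":-0.001,"z":0,"wx":0,"wy":0,"wz":0},{"x":0,"y":-0.002,"z":0,"wx":0,"wy":0,"wz":0},{"x":0,"y":-0.002,"z":0,"wx":0,"wy":0,"wz":0}]'
```

```text
time: 7.82
position: [0.446, 0.0447, 0.0298]
tool_rot: [-0.632, 3.077, -0.0]
ft_force: [-0.1, -0.1, -0.1]
grip_width: 0.007
grip_force: 0.0
time: 8.07
position: [0.4466, 0.0433, 0.0298]
tool_rot: [0.633, -3.077, -0.001]
ft_force: [-1.4, 1.1, 0.1]
grip_width: 0.004
grip_force: 0.6
```

No stop force yet, so I'll keep stepping until it shows.

```bash
for i in 1 2; do python3 -m handwheel '[{"x":0,"y":-0.001,"z":0,"wx":0,"wy":0,"wz":0},{"x":0,"y":-0.002,"z":0,"wx":0,"wy":0,"wz":0},{"x":0,"y":-0.002,"z":0,"wx":0,"wy":0,"wz":0},{"x":0,"y":-0.002,"z":0,"wx":0,"wy":0,"wz":0}]' | egrep "pos|ft"; done; python3 -c "from h import *;pickle.dump(show(),open('w9.pkl','wb'))"
```

```text
position: [0.4466, 0.0432, 0.0298]
ft_force: [-3.1, 5.7, 1.6]
position: [0.4466, 0.0432, 0.0298]
ft_force: [-4.4, 9.1, 2.9]
[0.4466 0.0432 0.0298] [-4.37  9.12  2.91]
200 ..........................................................................................................................................................................
203 :::::::::::::::.:::.:::::::::::.::.::...::.:::::.:::..:::::...............................................................................................................
206 %%%%%%#%%%%%%%%%%%%%%%%%%%%%%%%%%%%%%%%%%%%%%%%%%%%%%##%%%%%%%%%%%%%%%%%%%%%%##%%%%%#%%%%%%%%%%%%%%%%%%%%%%%%#%##%%%%%#%%%%%%%%%%%%%%%%##:................................
209 @@@@@@@@@@@@@@@@@@@@@@@@@@@@@@@@@@@@@@@@@@%%%%%%%%%%%%%%%%%%%%%%%%%%%%%%%%%%%%%%%%%%%%%%%%%%%%%%%%%%%%@@@@@@@@@@@@@@@@@@@@@@@@@@@@@@@@@@@%:...............................
212 @@@#%@@@@@@@@@@@@@@@@@@@@@@@@@@@@@@@@@@@@@@%%%%%%%%%%%%%%%%%%%%%%%%%%%%%%%%%%%%%%%%%%%%%%%%%%%%%%%%%@@@@@@@@@@@@@@@@@@@@@@@@@@@@@@@@@@@@@%................................
215 *******+*@@@@@@@@@@@@@@@@@@@@@@@@@@@@@@@@@@%%%%%%%%%%%
[... 1516 characters left out ...]

242 :...:::.:::::.:..:.:.:.:..:...:.::::...:..:::.:::..:.::....:.:....::.................:++.................:.::..:.:.::::...::....:.:..:.:....::::..::::.::.::.:.:.:....::.:
245 :..:::..:.:..:.::..::.::::.::::..:::...:.::.:.:.:..::...::::::.::....................:++..................:...:...:::::...::.:.:.......::::..:....::::.::.:.::..::::......
248 .....:.::..:::..:::..::...::.:.:.....::.:...::.:.::..:..:..:::..:.:..................:++.................::..:..:.::::.::.::.::::...:::.:....::..::....:..:..:..::...:....
251 :.::::.:::.::::..:::..:.:::..::.:..:..:..::........::::..:::.::::.::.................:++..................:.:::...::..:::::::.::..:.:...:::::..::.:.:::..:...:.:.::::...:.
```

Force is now 10 N with no further motion, so it is on a stop. I'll check that the pin is on the press centre line (52 mm from the plate's +y edge).

```bash
python3 - <<'E'
from h import *
s,w=pickle.load(open("w9.pkl","rb"));M=R.from_rotvec(s["tool_rot"]).as_matrix()
f=lambda p,z:(M.T@(wpt(s,w,p,z)-s["position"])).round(4)
g=w["image"].mean(2);y=206
print("edge",f((368,206),.012),f((366,230),.012));print("left edge row206",np.where(g[207,:366]<100)[0][-5:])
print("pin front base",f((294,226),.038),wpt(s,w,(294,226),.038),"strap tip",f((294,214),.038))
E
```

```text
edge [0.0108 0.0364 0.018 ] [-0.0073  0.0358  0.018 ]
left edge row206 [219 220 221 222 223]
pin front base [ 0.0054 -0.0144 -0.0083] [0.44739105 0.02777107 0.038     ] strap tip [ 0.0134 -0.0142 -0.0083]
```

The pin is 51 mm from the plate edge against 52 mm nominal, so the strap is home. Next I'll back off in +y and rise well clear of the lever.

```bash
python3 -m handwheel '[{"x":0,"y":0.01,"z":0,"wx":0,"wy":0,"wz":0},{"x":0,"y":0.025,"z":0,"wx":0,"wy":0,"wz":0},{"x":0,"y":0.03,"z":-0.03,"wx":0,"wy":0,"wz":0},{"x":0,"y":0.03,"z":-0.065,"wx":0,"wy":0,"wz":0},{"x":0,"y":0.03,"z":-0.1,"wx":0,"wy":0,"wz":0},{"x":0,"y":0.03,"z":-0.1,"wx":0,"wy":0,"wz":0},{"x":0,"y":0.03,"z":-0.1,"wx":0,"wy":0,"wz":0}]'
python3 - <<'E'
from h import *
s0,_=pickle.load(open("w9.pkl","rb"));M0=R.from_rotvec(s0["tool_rot"]).as_matrix();pin=s0["position"]+M0@np.array([-.0006,-.0144,0])
from bench import ctrl;import cv2
s=ctrl.get_state();w=ctrl.get_image("wrist");M=R.from_rotvec(s["tool_rot"]).as_matrix();p=s["position"]
pickle.dump((s,w,pin),open("w10.pkl","wb"))
print("pin world",pin,"pin in tool",(M.T@(pin-p)).round(4))
print("roller in tool now",(M.T@(pin-p)).round(4)[:2]+[-.0393,0])
Hi=np.linalg.inv(w["hand_eye"])
for n,q in[("pintop",[0,0,.085]),("pinbase",[0,0,.038]),("roller",[-.0393,0,.095])]:
    t=M.T@(np.array([pin[0],pin[1],0])-p);t=t+np.array([q[0],q[1],-q[2]])
    c=Hi@np.r_[t,1];print(n,(w["K"]@c[:3]/c[2])[:2].round(1))
g=w["image"].mean(2).astype(int)
for y in range(140,245,4):print(y,"".join(" .:-=+*#%@"[min(9,v//26)] for v in g[y,200:350]))
E
```

```text
time: 9.37
position: [0.4385, 0.0672, 0.132]
tool_rot: [-0.631, 3.072, 0.001]
ft_force: [-0.3, -0.3, -0.2]
grip_width: 0.009
grip_force: 0.0
pin world [0.45285576 0.03016745 0.02969117] pin in tool [ 0.0019 -0.0396  0.1023]
roller in tool now [-0.0374 -0.0396]
pintop [267.3 206.4]
pinbase [274.6 192.3]
roller [267.6 256.6]
140 .................................................................................... . :++**++++=+====-=++*******************************#****###****#
144 ................................................................................................:++*+++++======-=+++**************************#***###*
148 ................................................................................................ .........++**++++=========++*************************
152 ............................................................................................................... ..:+++**+++=======-=+++***************
156 .......................................................................................................................... .:++**++++++====-=++*******

[... 2709 characters left out ...]
@@%@#%@@#######%@@@@@@@@@@@@@@@@@@@@@@@@@@@@@@@@@%=::::+%%......................
232 @@@@@@@@@@@@@@@@=.............:==:::.-@@@@@@@@@@@@@@@@@@@@@@@@@@@@%*%%%##############**@@@@@@@@@@@@@@@@@@@@@@@@@@@@@@@@%=::::+@%......................
236 @@@@@@=----------..............-#:::.=@@@@@@@@@@@@@@@@@@@@@@@@@@@%%%%%%##%%###########*#@@@@@@@@@@@@........===----=*#--....:-........................
240 @@@@@@@@@@@@@@@@@-.............-%@@@@@@@@@@@@@@@@@@@@@@@@......................=######**@@@@@@@@@@@-...............:**................................
244 @@@.:....:..........:.............::....:....:.............:..........:..........:..:........:...:.................:**..........................:.....
```

The prediction matches: pin top at (267,205), and the roller's front edge at row 240, cols 256–278, so the lever is still up. I'll move over the roller with a 12.5 mm sideways offset (the finger still overlaps the roller), so that even the nominal grasp point stays away from the lever end, and go down until the first contact.

```bash
python3 -m handwheel '[{"x":-0.02,"y":-0.013,"z":0,"wx":0,"wy":0,"wz":0},{"x":-0.042,"y":-0.027,"z":0,"wx":0,"wy":0,"wz":0},{"x":-0.042,"y":-0.027,"z":0.02,"wx":0,"wy":0,"wz":0},{"x":-0.042,"y":-0.027,"z":0.04,"wx":0,"wy":0,"wz":0},{"x":-0.042,"y":-0.027,"z":0.05,"wx":0,"wy":0,"wz":0},{"x":-0.042,"y":-0.027,"z":0.05,"wx":0,"wy":0,"wz":0},{"x":-0.042,"y":-0.027,"z":0.05,"wx":0,"wy":0,"wz":0}]' | egrep "pos|ft"; for i in 1 2 3; do python3 -m handwheel '[{"x":0,"y":0,"z":0.003,"wx":0,"wy":0,"wz":0},{"x":0,"y":0,"z":0.003,"wx":0,"wy":0,"wz":0},{"x":0,"y":0,"z":0.003,"wx":0,"wy":0,"wz":0}]' | egrep "pos|ft";done
```

```text
position: [0.4847, 0.0583, 0.0789]
ft_force: [0.6, -0.8, 0.7]
position: [0.4862, 0.0589, 0.0776]
ft_force: [-0.7, 0.6, 1.0]
position: [0.4858, 0.0588, 0.074]
ft_force: [0.6, -1.2, -0.6]
position: [0.4856, 0.0587, 0.0706]
ft_force: [0.9, 0.9, -0.3]
```

```bash
for i in 1 2 3 4; do python3 -m handwheel '[{"x":0,"y":0,"z":0.003,"wx":0,"wy":0,"wz":0},{"x":0,"y":0,"z":0.003,"wx":0,"wy":0,"wz":0},{"x":0,"y":0,"z":0.003,"wx":0,"wy":0,"wz":0}]' | egrep "pos|ft";done
```

```text
position: [0.4856, 0.0587, 0.0676]
ft_force: [-0.0, 0.1, 0.6]
position: [0.4856, 0.0587, 0.0646]
ft_force: [0.7, 0.3, 0.6]
position: [0.4856, 0.0587, 0.0617]
ft_force: [0.1, -0.3, -0.4]
position: [0.4858, 0.0586, 0.0588]
ft_force: [0.2, 0.5, 0.2]
```

No contact yet. I'll check with the wrist camera where the roller is.

```bash
cat >> h.py <<'E'
def roll(a=170,b=330,r0=200,r1=250,st=2):
    from bench import ctrl
    pin=pickle.load(open("w10.pkl","rb"))[2]
    s=ctrl.get_state();w=ctrl.get_image("wrist");M=R.from_rotvec(s["tool_rot"]).as_matrix();p=s["position"];Hi=np.linalg.inv(w["hand_eye"])
    t0=M.T@(np.array([pin[0],pin[1],0])-p);print(p.round(4),s["ft_force"].round(1),"finger rel pin",(-t0[:2]).round(4))
    for ph in(55,45,35,25,15,3):
        c_,s_=np.cos(np.radians(ph)),np.sin(np.radians(ph))
        o=[]
        for y in(-.0095,.0095):
            t=t0+np.array([-(.068-.05*c_)+.006,y,-(.054+.05*s_)]);c=Hi@np.r_[t,1];o.append((w["K"]@c[:3]/c[2])[:2].round(0))
        print(ph,*o)
    g=w["image"].mean(2).astype(int)
    for y in range(r0,r1,st):print(y,"".join(" .:-=+*#%@"[min(9,v//20)] for v in g[y,a:b]))
E
python3 -c "from h import *;roll()"
```

```text
[0.4858 0.0586 0.0588] [0.2 0.5 0.2] finger rel pin [-0.0415  0.0132]
55 [275. 239.] [310. 239.]
45 [276. 224.] [310. 224.]
35 [277. 211.] [310. 211.]
25 [278. 200.] [310. 200.]
15 [280. 192.] [311. 192.]
3 [281. 185.] [311. 185.]
200 ....+@@@@@@@@@@@##@@@@@@@@@@@@@@@@@@@@@@@@@@@=...................+@@@@@@@@@@@%@%######%@@@@@@@@@@@@@@@@@@@@@@@@@@@@@@@@@@@@@@@@@@@@@@%%%%@%%%@@@@@@@@@@@@@@@@@@@
202 ....-@@@@@@@@@@@##%@@@@@@@@@@@@@@@@@@@@@@@@@@=.................:.=@@@@@@@@@@@@@@@@@@@@@@@@@@@@@@@@@@@@@@@@@@@@@@@@@@@@@@@@@@@@@@@@@@%%%%%@%%@@@@@@@@@@@@@@@@@@@@
204 ....-@@@@@@@@@@@###@@@@@@@@@@@@=............ ...:................-@@@@@@@@@@@@@@@@@@@@@@@@@@@@@@@@@@@@@@@@@@@@@@@@@@@@@@@@@@@@@@@@@@%%%%%%%%@@@@@@@@@@@@@@@@@@@@
206 .....+@@@@@@@@@@@##@@@@@@@@@@@@@@@@@@@@@@@@@@#:...:..............:%@=....:*@@@@@@@@@@@@@@@@@@@@@@@@@@@@@@@@@@@@@@@@@@@@@@@@@@@@@@@@@%%%%%%%%@@@@@@@@@@@@@@@@@@@@
208 .....=@@@@@@@@@@@##@@@@@@@@@@@@@@@@@@@@@@@@@@%=..................:*#:::::.-@@@@@@@@@@@@@@@@@@@@@@@@@@@@@@@@@@@@@@@@@@@@@@@@@@@@@@@@@@%%%%@%%@@@@@@@@@@@@@@@@@@@@
210 .....-@@@@@@@@@@@##%@@@@@@@@@@@@@@@@@@@@
[... 2555 characters left out ...]
:--:-:::-................-%%.......:....
242 ..........=@@@@@@@@@@%#%@@@@@@@@@@%::.::::.:::::::::::::..::::::.::::::::::::::::::::::::::::::::::::::::::::::::::.:::::.:::.:.:................-%%............
244 ..........-@@@@@@@@@@@##@@@@@@@@@:::::::::::::::::::::::::::::::::::::.:.:.:.::::::.:.:::::.:::::.:::::::::::::::::::::::::.:::::................-%%............
246 ..........:#@@@@@@@@@@##@@@@@@@+::::::::.:::::::.::::.:::::::.:::::.:::::::::::::::.:::::::.:..::::::::::::::::::.::::::::::::::::...............-%%............
248 ...........+@@@@@@@@@@##%@@@@+:::::::::.::::.:::::.::::.::.::::::::.::.::.:..::::::.::::::.::::.::::::::..:.:::::::::.::::::::::::.......:.......-%%............
```

The roller is still up (cols 275–306), and the finger's apparent width implies its tip is about 45–53 mm above the nominal TCP. Contact is therefore due at a nominal z of about 0.05, where the nominal grasp point stays well over 12 mm below the roller. I'll centre it a little more and continue down.

```bash
python3 -m handwheel '[{"x":0,"y":-0.004,"z":0,"wx":0,"wy":0,"wz":0},{"x":0,"y":-0.008,"z":0,"wx":0,"wy":0,"wz":0},{"x":0,"y":-0.008,"z":0.003,"wx":0,"wy":0,"wz":0},{"x":0,"y":-0.008,"z":0.003,"wx":0,"wy":0,"wz":0}]' | egrep "pos|ft"; for i in 1 2 3; do python3 -m handwheel '[{"x":0,"y":0,"z":0.003,"wx":0,"wy":0,"wz":0},{"x":0,"y":0,"z":0.003,"wx":0,"wy":0,"wz":0},{"x":0,"y":0,"z":0.003,"wx":0,"wy":0,"wz":0}]' | egrep "pos|ft";done;python3 -c "from h import *;roll(260,340,190,242,3)"
```

```text
position: [0.4894, 0.0508, 0.0558]
ft_force: [1.1, -0.2, 1.5]
position: [0.4891, 0.0512, 0.0527]
ft_force: [1.2, -0.6, 0.4]
position: [0.4888, 0.0514, 0.0497]
ft_force: [0.2, -0.5, 1.4]
position: [0.4889, 0.0514, 0.0467]
ft_force: [1.1, 0.2, 0.8]
[0.4889 0.0514 0.0467] [1.1 0.2 0.8] finger rel pin [-0.0415  0.0053]
55 [288. 248.] [325. 248.]
45 [288. 231.] [325. 231.]
35 [289. 217.] [325. 217.]
25 [290. 206.] [324. 206.]
15 [291. 197.] [324. 197.]
3 [292. 190.] [324. 190.]
190 @@@@@@@@@@@@@@*#%%%%%#*******************************+=============%@@@@@@@@@@@@
193 @@@@@@@@@@@@@@*#%%%%%#******************************===========-=+#@@@@@@@@@@@@@
196 .............:+#%%%%%#*****************************============*@@@@@@@@@@@@@-..
199 ::::::::::::::=#%***********************************===========%@@@@@@@@@@@@@:.:
202 ****************+**#@@@@@@@@@@@@@@@@@@@@@@@@@@@@@@@@@@%%%%%%%%@@@@@@@@@@@@@@@@*+
205 ++++@@@@@@@@@@@@@@@@@@@@@@@@@@@@@@@@@@@@@@@@@@@@@@@@@@%%%%%%%%@@@@@@@@@@@@@@@@@@
208 @@@@@@@@@@@@@@@@@@@@@@@@@@@@@@@@@@@@@@@@@@@@@@@@@@@@@%%%%%%%%%@@@@@@@@@@@@@@@@@@
211 @@@@@@@@@@@@@@@@@@@@@@@
[... 207 characters left out ...]
...-%*==+@@@@@@@@@@@
220 @@@@@@@@@@@@@@@@@@@@@@@@@===-::::::::::..:..::.:....:...:....:.:+*==*@@@@@@@@@@@
223 @@@@@@@@@@@@@@@@@@@@@@@@*===-.::::::::::::::::::::::::.:::::::::+-==+@@@@@@@@@@@
226 @@@@@@@@@@@@@@@@@@@@@@@@@##*-:------:--:-::..:...:::::...:.....:=-==+@@@@@@@@@@@
229 @@@@@@@@@@@@@@@@@@@@@@@@@##*+::-----------....................:.--==*@@@@@@@@@@@
232 @@@@@@@@@@@@@@@@@@@@@@@@@##*+-:::::::::::-::...................:--=-*@@@@@@@@@@@
235 @@@@@@@@@@@@@@@@@@@@@@@@@@##*+==+++++++=.......:=======------====-.......+@@@@@@
238 @@@@@@@@@@@@@@@@@@@@@@@@@@@###########*-................--...............-@@@@@@
241 ******#%%%%%%%%%%%%%%%%%%%%%%%%%%**##+-................::+................-%%%%%
```

The roller has moved to the equivalent of about 45°, so contact is made and the lever is starting down. I'll continue down while moving outwards, keeping clear of the pin.

```bash
python3 -m handwheel '[{"x":0.004,"y":-0.001,"z":0.001,"wx":0,"wy":0,"wz":0},{"x":0.008,"y":-0.002,"z":0.003,"wx":0,"wy":0,"wz":0},{"x":0.011,"y":-0.003,"z":0.006,"wx":0,"wy":0,"wz":0},{"x":0.013,"y":-0.003,"z":0.009,"wx":0,"wy":0,"wz":0},{"x":0.015,"y":-0.003,"z":0.012,"wx":0,"wy":0,"wz":0},{"x":0.016,"y":-0.003,"z":0.015,"wx":0,"wy":0,"wz":0},{"x":0.016,"y":-0.003,"z":0.018,"wx":0,"wy":0,"wz":0},{"x":0.016,"y":-0.003,"z":0.018,"wx":0,"wy":0,"wz":0}]' | egrep "pos|ft"; python3 -c "from h import *;roll(260,340,170,242,3)"
```

```text
position: [0.4749, 0.0423, 0.0283]
ft_force: [-0.3, 0.9, 1.5]
[0.4749 0.0423 0.0283] [-0.3  0.9  1.5] finger rel pin [-0.025   0.0025]
55 [291. 296.] [332. 296.]
45 [292. 277.] [331. 277.]
35 [293. 260.] [331. 260.]
25 [294. 246.] [330. 246.]
15 [294. 235.] [330. 235.]
3 [296. 226.] [329. 226.]
170 @@@@@@@@@@@@@@@@@@@@@@@@@@@@@@@@@@@@@@@@@@@@@@@@@@@@@@@@@@@@@@@@@@@@@@@@@@@@@@@@
173 @@@@@@@@@@@@@@@@@@@@@@@@@@@@@@@@@@@@@@@@@@@@@@@@@@@@@@@@@@@@@@@@@@@@@@@@@@@@@@@@
176 @@@@@@@@@@@@@@@@@@@@@@@@@@@@@@@@@@@@@@@@@@@@@@@@@@@@@@@@@@@@@@@@@@@@@@@@@@@@@@@@
179 @@@@@@@@@@@@@@@@@@@@@@@@@@@@@@@@@@@@@@@@@@@@@@@@@@@@@@@@@@@@@@@@@@@@@@@@@@@@@@@@
182 @@@@@@@@@@@@@@@@@@@@@@@@@@@@@@@@@@@@@@@@@@@@@@@@@@@@@@@@@@@@@@@@@@@@@@@@@@@@@@@@
185 @@@@@@@@@@@@@@@@@@@@@@@@@@@@@@@@@@@@@@@@@@@@@@@@@@@@@@@@@@@@@@@@@@@@@@@@@@@@@@@@
188 @@@@@@@@@@@@@@@@@@@@@@@@@@@@@@@@@@@@@@@@@@@@@%.:::.:::::::#@@@@@@@@@@@@@@@@@@@@@
191 @@@@@@@@@@@@@@@@@@@@@@@@@@@@@@@@@@@@@@@@@@@=.::.:.:.:..:::::=@@@@@@@@@@@@@@@@@@@
194 @@@@@@@@@@@@@@@@@@@@@@@@@@@@@@@@@@@@@@@@@@*:::.:::::::::.::::#@@@@@@@@@@@@@@@@@@
197 @@@@@@@@@@@@@@@@@@@@@@=========****
[... 535 characters left out ...]
:::=++++=++*@@@@@@@@
218 @@@@@@@@@@@@@@@%%%%%%%@@@%%%%%%%%%%%%*=::::::::::::::::::::::::+++++=++*@@@@@@@@
221 @@@@@@@@@@@@@@@@@%%%@%@@@%%%%%%%%%%%%%+-::::::::::::::::::::::+++++++++*@@@@@@@@
224 .::.:::::.:::::-%%%%@%@@%@%%%%%%%%%%#+==-:::::::::::::::::::-=====+++##@@@@@@@@@
227 -:::::::::::-::=@%@@@@@@@@%%%%*=++*:::::::::::::::::::::::::::::::.-#*+=*@@@@@@@
230 ================@@@@@@@@@%%%%%++++=:::::::::::::::::::::::::::::::::=*==*@@@@@@@
233 @@@@@@@@@@@@@@@@@@@@@@@@@%%%%@@@@*-:-----:::::::::::::::::::::::::::====+@@@@@@@
236 @@@@@@@@@@@@@@@@@@@@@@@@@@@@@@@@@*------...:...:::::::::::::::::::.....:.=@@@@@@
239 @@@@@@@@@@@@@@@@@@@@@@@@@@@@@@@@@*---==:....:..::::::::::::::::::::....:.-@@@@@@
```

The lever is at about 25° (roller top edge at row 226, pin top clear at (311,217)). I'll press the remaining ~18 mm and watch the force.

```bash
python3 -m handwheel '[{"x":0.001,"y":0,"z":0.003,"wx":0,"wy":0,"wz":0},{"x":0.002,"y":0,"z":0.006,"wx":0,"wy":0,"wz":0},{"x":0.002,"y":0,"z":0.009,"wx":0,"wy":0,"wz":0},{"x":0.002,"y":0,"z":0.012,"wx":0,"wy":0,"wz":0},{"x":0.002,"y":0,"z":0.014,"wx":0,"wy":0,"wz":0},{"x":0.002,"y":0,"z":0.014,"wx":0,"wy":0,"wz":0}]' | egrep "pos|ft"; for i in 1 2 3 4; do python3 -m handwheel '[{"x":0,"y":0,"z":0.001,"wx":0,"wy":0,"wz":0},{"x":0,"y":0,"z":0.002,"wx":0,"wy":0,"wz":0},{"x":0,"y":0,"z":0.002,"wx":0,"wy":0,"wz":0}]' | egrep "pos|ft";done;python3 -c "from h import *;roll(260,340,185,242,4)"
```

```text
position: [0.4803, 0.0439, 0.021]
ft_force: [-4.5, 3.0, 34.8]
position: [0.4803, 0.0439, 0.0204]
ft_force: [-9.0, 2.5, 47.5]
position: [0.4803, 0.0439, 0.0198]
ft_force: [-14.8, 1.6, 62.1]
position: [0.4803, 0.0439, 0.0193]
ft_force: [-19.7, 0.3, 74.9]
position: [0.4804, 0.044, 0.0188]
ft_force: [-24.7, -0.4, 87.8]
[0.4804 0.044  0.0188] [-24.7  -0.4  87.8] finger rel pin [-0.0309  0.0019]
55 [291. 296.] [334. 296.]
45 [291. 276.] [334. 276.]
35 [292. 258.] [333. 258.]
25 [293. 243.] [333. 243.]
15 [294. 231.] [332. 231.]
3 [295. 221.] [331. 221.]
185 @@@@@@@@@@@@@@@@@@@@@@@@@@@@@@@@@@@@@@@@@@@@::..:::::::::::::=@@@@@@@@@@@@@@@@@@
189 @@@@@@@@@@@@@@@@@@@@@@@@@@@@@@@@@@@@@@@@@@@::...::::::::::.:::-@@@@@@@@@@@@@@@@@
193 @@@@@@@@@@@@@@@@@@@@@===============+@@@@@.:.:.:::::::.::::.:::+@@@@@==+%@@@@@@@
197 @@@@@@@@@@@@@@@@@@@===========++=+===*@@@*::::::::::::::..::.::-@@@@+===+%@@@@@@
201 @@@@@@@@@@@@@@@@@#=============+*++*+*@@@::::::::.:::::::::.:..:#@@@*++++*@@@@@@
205 @@@@@@@@@@@@@@@@========================:.:.::::::-::-:::::::.:::====++++*@@@@@@
209 @@@@@@@@@@@@@@@@@@@@@%%%#%########+++++-:::::::::::::::::::::::::=+++++++*@@@@@@
213 @@@@@@@@@@@@@@%@@@@@%@%%@@%%%%%%%%**++=::::::::::::::::::::::::::-+++++++*@@@@@@
217 @@@@@@@@@@@@@@@@@@@@%@%@@@%%%%%%%%%++++=::::::::::::::::::::::::-==++++++*@@@@@@
221 :::.::::::::.:=@@@@@%@@@@@%%%%%=====::::::::::::::::::::::::::::::::::+===*@@@@@
225 --------------=%@@@@@@@@@@%%%%%%%%+-:::::::::::::::::::::::::::::::::-#+++*@@@@@
229 @@@@@@@@@@@@@@@@@@@@@@@@@@%%%%%%%%+:-----:::::::::::::::-:::-----:::::++++*@@@@@
233 @@@@@@@@@@@@@@@@@@@@@@@@@@@@@@@%%%+--------:::::::::::::::::::::::::::+=++#@@@@@
237 @@@@@@@@@@@@@@@@@@@@@@@@@@@@@@@%%%%@=---:...:.:.::::::::::::::::::.:....::#@@@@@
241 %%@%@@@@@@@@@@@@@@@@@@@@@@@@@@@+++=----:.......:::::::::--::::::::::......=@@@@@
```

The force is climbing (88 N) with little travel, and the tool sits 8 mm inward of its command. I'll stop, ease off, and inspect the joints, tool tilt and lever geometry.

```bash
python3 -m handwheel '[{"x":0,"y":0,"z":-0.004,"wx":0,"wy":0,"wz":0},{"x":0,"y":0,"z":-0.008,"wx":0,"wy":0,"wz":0},{"x":0,"y":0,"z":-0.008,"wx":0,"wy":0,"wz":0}]' ; python3 - <<'E'
from h import *
from bench import ctrl
pin=pickle.load(open("w10.pkl","rb"))[2]
s=ctrl.get_state();w=ctrl.get_image("wrist");pickle.dump((s,w),open("w12.pkl","wb"))
M=R.from_rotvec(s["tool_rot"]).as_matrix();p=s["position"];Hi=np.linalg.inv(w["hand_eye"])
print(s["joint_positions"].round(3),s["joint_torque"].round(1));print("torque",s["torque"].round(2));print(M.round(3).tolist())
t0=M.T@(np.array([pin[0],pin[1],0])-p)
def P(x,z):
    c=Hi@np.r_[M.T@(np.array([pin[0],pin[1],z])-p)+np.array([x,0,0]),1];return (w["K"]@c[:3]/c[2])[:2].round(1)
print("pin base front",P(.006,.038),"top front",P(.006,.085),"top back",P(-.006,.085),"roller front if down",P(-.012,.057),"strap tip",P(.013,.038))
g=w["image"].mean(2).astype(int)
print("col 312 rows170-245:",g[170:246:2,312].tolist());print("col 300:",g[170:246:2,300].tolist())
E
```

```text
time: 15.45
position: [0.4804, 0.0441, 0.0211]
tool_rot: [-0.63, 3.064, 0.005]
ft_force: [-3.3, 3.4, 34.7]
grip_width: 0.009
grip_force: 24.1
[-0.663  0.111  0.548  2.072 -0.076  0.963  1.902] [  1.6 -15.2   2.5 -14.    1.   -0.8   0. ]
torque [ 0.67  0.82 -0.03]
[[-0.919, -0.395, 0.013], [-0.395, 0.919, 0.006], [-0.014, 0.0, -1.0]]
pin base front [313.4 180.7] top front [312.6 204.1] top back [312.7 229.7] roller front if down [313.3 221.2] strap tip [313.4 168.7]
col 312 rows170-245: [190, 230, 234, 234, 222, 38, 43, 44, 42, 42, 41, 41, 42, 43, 43, 42, 57, 59, 55, 55, 51, 49, 51, 42, 49, 48, 48, 44, 52, 55, 54, 50, 48, 47, 51, 51, 50, 50]
col 300: [240, 240, 239, 199, 251, 255, 255, 255, 254, 230, 230, 230, 224, 227, 224, 173, 80, 42, 39, 42, 49, 46, 48, 45, 40, 46, 52, 55, 57, 60, 63, 55, 69, 39, 37, 36, 39, 40]
```

The pin edges match prediction (row 180), and the roller's front edge at row 220 matches "lever down" (221). The force is also elastic: 35 N at the same height both loading and unloading, which means a hard stop. I'll lift clear, back to the earlier viewing pose, and verify.

```bash
python3 -m handwheel '[{"x":0,"y":0,"z":-0.01,"wx":0,"wy":0,"wz":0},{"x":0,"y":0,"z":-0.03,"wx":0,"wy":0,"wz":0},{"x":0,"y":0,"z":-0.06,"wx":0,"wy":0,"wz":0},{"x":0,"y":0,"z":-0.09,"wx":0,"wy":0,"wz":0},{"x":0.012,"y":0.02,"z":-0.118,"wx":0,"wy":0,"wz":0},{"x":0.022,"y":0.037,"z":-0.118,"wx":0,"wy":0,"wz":0},{"x":0.022,"y":0.037,"z":-0.118,"wx":0,"wy":0,"wz":0},{"x":0.022,"y":0.037,"z":-0.118,"wx":0,"wy":0,"wz":0}]' | egrep "pos|ft"; python3 -c "from h import *;roll(200,350,176,244,3)"
```

```text
position: [0.4383, 0.067, 0.1326]
ft_force: [-0.5, 0.3, 0.2]
[0.4383 0.067  0.1326] [-0.5  0.3  0.2] finger rel pin [-0.0013  0.0396]
55 [256. 250.] [279. 250.]
45 [256. 240.] [280. 240.]
35 [258. 231.] [280. 231.]
25 [259. 223.] [281. 223.]
15 [260. 216.] [282. 216.]
3 [262. 211.] [283. 211.]
176 ::.::::::.:::::::::::::::::-%@@@@@@@@@@@@@@@@@@@@@@@@@@@@@@@@@@@@@@@@@@@@@@@@@@@@@@@@@@@@@@@@@@@@@@@@@@@@@@@@@@@@@@@@@@@@@@@@@@*....::::::::::::::::::
179 ::::.::::::::::..::::::::.:*@@@@@@@@@@@@@@@@@@@@@@@@@@@@@@@@@@@@@@@@@@@@@@@@@@@@@@@@@@@@@@@@@@@@@@@@@@@@@@@@@@@@@@@@@@@@@@@@@@@@+..:::::::::::::::::.:
182 .::::::::::..::::::::::::..+@@@@######@@@@@@@@@@@@@@@@@@@@@@@@@@@@@@@@@@@@@@@@%%%@@@@@@@@@@@@@@@@@@@@@@@@@@@@@@@@@@@@@####%@@@@@+.::::::::::::::::::::
185 :::::.:::::::..:..::::::.::=@@@@%####@@@@@@@@@@@@@@@@@@@@@@@@@@@@@@@@@@@@@@@@@@@@@@%@@@@@@@@@@@@@@@@@@@@@@@@@@@@@@@@@@%####@@@@@+..::.:.::::.:::::::::
188 ::::.:::.:.::::::::::.:::::-@@@@@@@@@@@@@@@@@@@@@@@@@@@@@@@@@@@@@@@@@+.......:=%@@@@%@@@@@@@@@@@@@@@@@@@@@@@@@@@@@@@@@@@@@@@@@@@+..:.:::::::::.::.::::
191 ::.:::::::.:::.::::::::.::
[... 2059 characters left out ...]
%%%####*+%@@@@@@@@@@@@@@@@@@@@@@@@@@@@@@@@@@@@@@@@#-::-@@@.::.::::::::::::::::::
233 @@@@@@@@@@@@@@@@*::::::::::::.:=*--::=@@@@@@@@@@@@@@@@@@@@@@@@@@@@@##%%%%####*+#@@@@@%%@@@@@@@@@@@@@@@@@@@@@@@@@@@@@@@@@*--:=@@#...::.:::::::::::.::::
236 @@@@@@+:-::-:::::.:::::::::::::-@:--:+@@@@@@@@@@@@@@@@@@@@@@@@@@@@@##%%%%####*+*@@@@@%#@@@@@@@@@@@@@.......:+++====+%@==:::::+........::::::::::::::::
239 @@@@@@@@@@@@@@@@@=::.:::::::::.=@@@@@@@@@@@@@@@@@@@@@@@@@@@@@@@@@@@@#%%%%%####**@@@@@@%@@@@@@@@@@@@+.......::::::::-%#::::::::.........:::::::::::::::
242 @@@@@:::::::::::::::::::::::::::::::::::::::::::::::::::::::::::::::::::::::::::::::::::::::::::::::.......::::::::-%#:::::::::.......::::::::::::::::
```

The strap is unchanged (pin base still at row 188, col 274). The roller's front edge is at row ~211, cols 261–283, against a prediction of 211, cols 262–283 for the lever fully down. One sub-pixel check against the 9° threshold before I hand in.

```bash
python3 - <<'E'
from h import *
from bench import ctrl
pin=pickle.load(open("w10.pkl","rb"))[2]
s=ctrl.get_state();w=ctrl.get_image("wrist");M=R.from_rotvec(s["tool_rot"]).as_matrix();p=s["position"];Hi=np.linalg.inv(w["hand_eye"])
def P(x,y,z):
    c=Hi@np.r_[M.T@(np.array([pin[0],pin[1],z])-p)+np.array([x,y,0]),1];return (w["K"]@c[:3]/c[2])[:2].round(1)
for d in(3.4,9.2,15,20):
    a=np.radians(d);print(d,"front",P(-.068+.05*np.cos(a)+.0055,.008,.0517+.05*np.sin(a)),"back",P(-.068+.05*np.cos(a)-.0055,.0,.0563+.05*np.sin(a)))
g=w["image"].mean(2)
print("front rows206-216",g[206:217,277:281].mean(1).round(0).tolist(),"back rows 219-230",g[219:231,264:272].mean(1).round(0).tolist())
print(s["time"],s["ft_force"].round(1))
E
```

```text
3.4 front [282.6 211.2] back [273.6 224.3]
9.2 front [282.1 213.5] back [272.9 226.8]
15 front [281.5 216.3] back [272.2 229.9]
20 front [281.1 219.3] back [271.6 233.1]
front rows206-216 [99.0, 101.0, 104.0, 102.0, 94.0, 48.0, 38.0, 35.0, 44.0, 45.0, 49.0] back rows 219-230 [65.0, 67.0, 64.0, 62.0, 61.0, 81.0, 91.0, 121.0, 162.0, 173.0, 200.0, 207.0]
16.2167 [ 0.4 -0.8 -0. ]
```

The front edge is at row 210.7 (211.2 predicted for fully down, 213.5 for the threshold) and the back edge at about 224–225 (224.3 predicted). The lever is fully down and the fingers are clear, so I'm handing in.

```bash
python3 -c "from bench import ctrl;print(ctrl.close_job())"
```

```text
the job is handed in; nothing more can be done
None
```

I handed the job in with the strap home in the catch, the cam lever measured fully down and the fingers clear; no verdict was returned, and I had no way to measure the pad's force on the cassette.

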